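# Run the board carriage under the test head and lock it in the gate

### The job

Load the board test fixture: with your fingertips push the black knob along the long leg of the L-shaped slot to its end, so that the carriage takes the board under the test head, then push the knob round the corner and sideways to the very end of the short leg, which locks the carriage. Only push the knob, gently, without gripping it; the board must stay lying in its nest and is not to be lifted, and the tools and things round the fixture are left where they are.

Things in the scene. Friction and masses are not known exactly. Their poses are not given: they have to be found in the camera images.
- fixture: Board test fixture, fixed to the bench: aluminium base plate 226 x 190 mm, 16 mm high, under everything else. Origin at bench height under its middle. Its x axis points into the fixture, along the rails and the slot's long leg, from the robot's side to the test head; y to the left. Fixture x, y, z below are in this frame. Nothing but the test head is higher than the knob.
- knob (a point): Middle of the black cylindrical knob on the follower pin that stands up through the slot: 21 mm in diameter, z 46 to 75 mm, full width from z 51 to 71 mm; this point is on its axis at z 61 mm. It slides in the plane only. The gate plate round it is flat and free for fingers; right of the plate there are only things lower than 20 mm.
- slot_corner (a point): Fixed point at knob height (z 61 mm) over the corner of the 11 mm wide L slot: fixture x -5, y -68 mm. The slot is cut in a flat steel gate plate on the fixture's right: x -104 to 24, y -90 to -20 mm, top at z 41 mm, screw heads 1.5 mm higher. The long leg runs along fixture +x up to this corner, the short leg from it along +y. The knob's middle is here at the end of the long leg.
- lock_end (a point): Fixed point at knob height (z 61 mm) where the knob's middle stands when the pin is at the very end of the short leg: fixture x -5, y -44 mm.
- head (a point): Top middle of the test head, a bridge over the rails that the carriage runs under: fixture x 20 to 80 mm, y -27 to 101 mm, up to z 88 mm. Fixed.
- carriage (a joint): How far the carriage stands along the long leg, m along fixture +x. 0: knob at fixture x -75 mm (out). 0.070: the pin touches the far wall of the slot (knob at x -5 mm, board under the head). About 1.5 N of friction; it stays where it is left. Starts at 0.
- latch (a joint): How far knob, pin and cross bar stand across the carriage, m along fixture +y. 0: middle of the long leg (y -68 mm). 0.024: pin touches the end of the short leg (y -44 mm). About 1 N of friction; it stays where it is left. Slot walls allow it more than 1.5 mm only when the carriage is at about 0.065 to 0.070; in the short leg it locks the carriage.
- nest (a point): Point of the carriage, 28 mm above the bench, where the origin of a properly lying board is. It moves with the carriage.
- board: Green circuit board 50 x 70 mm, 14 mm high with its parts, lying loose between the low corner stops of the black carriage. Origin under its centre.
- marker: Marker pen with a blue cap, 136 x 15 x 12 mm, lying loose beside the fixture's left edge. A bystander.
- screwdriver: Red precision screwdriver, 170 x 19 mm, lying loose in front of the fixture. A bystander.
- syringe: Flux syringe with an orange plunger, 104 x 26 x 19 mm, lying loose to the right of the fixture. A bystander.
- dropper: Amber glass bottle with a ribbed black cap, 38 mm wide, 75 mm high, standing loose behind the test head. A bystander.
- bin: Small blue open bin, 86 x 64 x 45 mm, standing loose on the right. A bystander.
- block: Pink antistatic part box, 40 x 55 x 20 mm, lying loose on the left near the monitor. A bystander.
Things that resemble listed ones, but are neither listed nor needed, are in the scene too. What is meant by the board is not yellow, and is the larger of those in its own colour.

How it is judged:
By the outcome, as a careful person would: the job done as asked, in the order asked, and still so for the second after the job is handed in, with the robot touching nothing.
It also fails if it takes over 38 s, if anything falls off the work surface, if the arm or the gripper's body presses on something with over 40 N, if the wrist force passes 120 N, or if a joint passes its speed limit or range.

### The arm

A 6-joint arm with a two-finger parallel gripper is mounted at the origin on a cart in front of the work surface, level with it; the furniture and walls round the work are solid. World frame = base frame: x ahead of the robot, y to its left, z up, the work surface at z = 0. Lengths are in m, angles in rad, forces in N, time in s.
With the tool pointing down it reaches from about 0.35 to 0.8 m from the base axis. Payload 7.3 kg.
Tool frame: the origin (TCP) lies between the finger pads; the fingertips stand 25 mm ahead of it and the grasp point (between the pads) lies 6 mm ahead of it (r.tip_extent is the distance from the TCP to the fingertips, in m); z points along the fingers, y is the direction in which the jaws open and shut (so a half turn about z gives the same grasp; the last joint's range is limited). The gripper opens to 85 mm and grips with 20 to 120 N. Pads are 22 mm wide; open, the fingers measure 114 mm over their backs; the gripper's body (76 mm by 85 mm) begins 54 mm behind the grasp point. The pads swing forward as they close: fully open they stand 13 mm farther back than shut.
Start: joints at [-1.254, 0.342, 1.524, -0, 1.275, -0.146], TCP at [0.234, -0.47, 0.256] pointing down, gripper open.
Joint ranges: [-2.53, 2.53], [-0.77, 2.02], [0.04, 2.7], [-1, 4.14], [0.28, 2.66], [-3.11, 3.11]. Speed limits (rad/s): [2.57, 2.57, 3.14, 3.14, 3.14, 3.14].

### API

Orientations are given as a unit quaternion [x, y, z, w].
In Python, from workcell import r, command_gripper, optics gives the robot as it stands. The module is installed in compiled form; this text tells all that it offers. Calls block until the motion is done:
- r.reach(position, orientation): joint-space move of the TCP to a pose.
- r.move_straight(position, orientation=None, speed=0.15, max_force=None): straight line of the TCP; orientation=None keeps the orientation; speed is the mean speed in m/s. With max_force (N) it stops when the force on the tool has changed by that much, and returns True; else False.
- r.movej(angles): joint-space move.
- command_gripper(opening, force=None): finger opening in m; force is the grip in N (None keeps the last); returns when the fingers have stopped.
- r.hold(seconds).
- r.solve_ik(position, orientation): joint angles nearest the present ones, or None.
- r.read_state(): the state.
- optics.get_image(name): name is "scene" or "top" or "wrist"; returns (picture, depth): 480x640x3 uint8, red, green, blue; 480x640 float32, m along the optical axis (not along the pixel's ray), 0 where there is no reading.
- optics.camera_model(name): a dict with "K" (3x3 intrinsics, pixels), "k1" (the pictures are not rectified: a ray, as slopes to the right and down, at radius r is drawn at 1 + k1 r^2 times it, then the intrinsics apply), "R" (3x3) and "t" (3): a world point X has camera coordinates R X + t; the wrist camera has in their place "tool_from_camera" (4x4, takes a point from camera to tool coordinates, whose origin is the TCP and whose axes are the flange's). Camera axes: x right, y down, z forward; pixel columns grow to the right and rows downward; lengths in m; the calibration is good to about 2 mm. A picture is of the moment at which its call begins: read the wrist's pose just before it. camera_model takes no time and is no camera call.
A pose or a line that the arm cannot do raises r.PlanningError and nothing moves.
- r.finish_job(): hands the job in, once; it reports no verdict.
The state is a dict: "time_s": time; "joint_positions": joint angles; "dq": joint speeds; "tau": joint torques, N m; "eef_pos": TCP position; "eef_rot": TCP orientation; "contact_force": force on the tool from outside, world axes, zero at the start; "torque": the same for the moment, N m; "grip_width": finger opening in m.
Only numpy, scipy, OpenCV 4.12 (cv2) and the standard library are available. Lean on these libraries where they do the work, as an engineer would, in place of code of your own. Each camera call takes 0.05 s, during which the arm holds its last target.

## Working session

There is one attempt and no reset: what is moved stays moved. The work goes in short steps, each a Python script; the robot and the scene stay as the last script left them, time stands still between calls to the robot, and variables do not carry over. Pictures are saved under pics/ and viewed, and the job is handed in when it is done.

```bash
ls; mkdir -p pics; python3 - <<'E'
from workcell import r, optics
import cv2, numpy as np
for n in ["scene","top"]:
    im,d=optics.get_image(n); cv2.imwrite(f"pics/{n}0.png",im[:,:,::-1]); np.savez(f"{n}0.npz",im=im,d=d)
    m=optics.camera_model(n); print(n,m)
s=r.read_state(); print(s["time_s"],s["eef_pos"],s["eef_rot"],r.tip_extent)
E
```

```text
pics
scene {'K': array([[447.20742156,   0.        , 324.71122087],
       [  0.        , 447.20742156, 234.6925519 ],
       [  0.        ,   0.        ,   1.        ]]), 'k1': -0.08653204579853377, 'R': array([[-0.75263916, -0.65839666, -0.00693852],
       [-0.29736563,  0.34929464, -0.88857579],
       [ 0.58745892, -0.66671366, -0.45867736]]), 't': array([0.40768632, 0.25357612, 0.61198618])}
top {'K': array([[520.7822296 ,   0.        , 322.21129686],
       [  0.        , 520.7822296 , 240.16083822],
       [  0.        ,   0.        ,   1.        ]]), 'k1': 0.03367448178733686, 'R': array([[-2.46309508e-04, -9.99953896e-01, -9.59922448e-03],
       [-9.95016703e-01,  1.20219103e-03, -9.97011301e-02],
       [ 9.97080736e-02,  9.52683136e-03, -9.94971125e-01]]), 't': array([-0.06139695,  0.59825358,  1.10509142])}
0.1 [ 0.23430839 -0.469469    0.25571314] [ 9.73349979e-01  2.29323747e-01 -4.28410866e-05 -6.59632409e-04] 0.025
```

View pics/scene0.png

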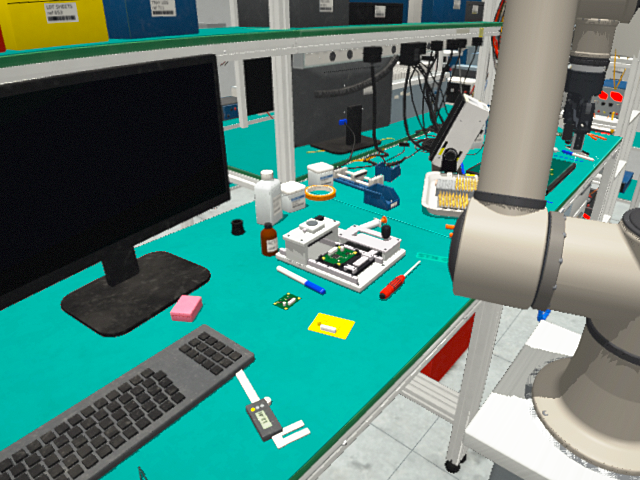

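View pics/top0.png

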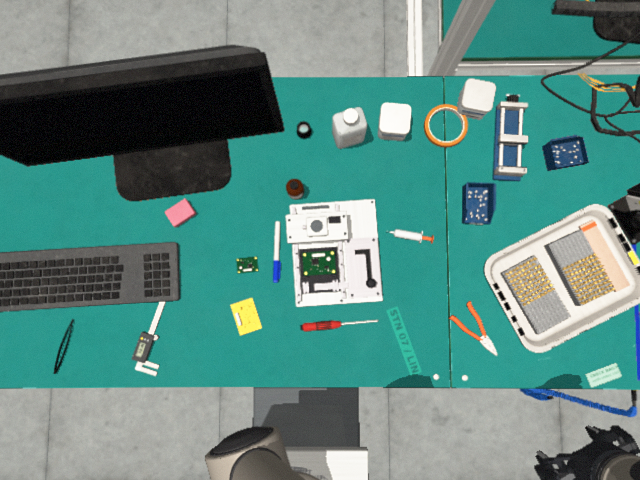

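The top view shows the fixture at about (336,252), the large green board in its nest at (320,263), and the slot with the black knob near (372,283). The look-alikes are a small green board at (247,264) and a yellow one at (245,316). I'll enlarge the fixture to check.

```bash
python3 - <<'E'
import cv2
a=cv2.imread("pics/top0.png")[190:315,275:400]; cv2.imwrite("pics/top0c.png",cv2.resize(a,(600,600),interpolation=cv2.INTER_CUBIC))
a=cv2.imread("pics/scene0.png")[200:300,265:415]; cv2.imwrite("pics/scene0c.png",cv2.resize(a,(800,533),interpolation=cv2.INTER_CUBIC))
E
```

```text
(no output)
```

View pics/top0c.png

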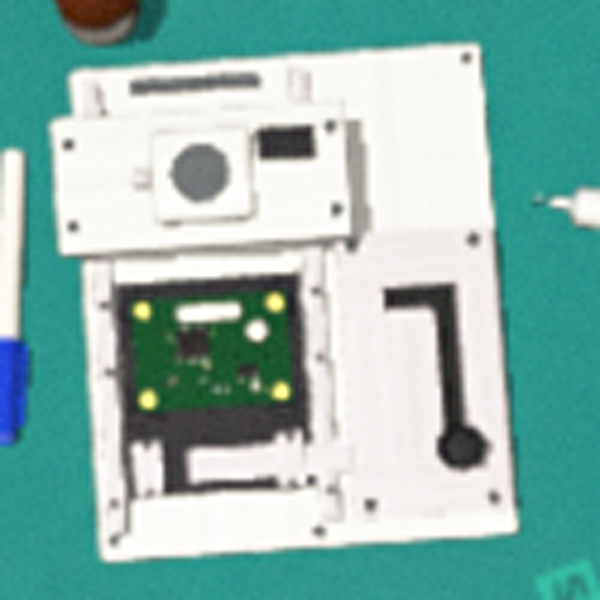

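View pics/scene0c.png

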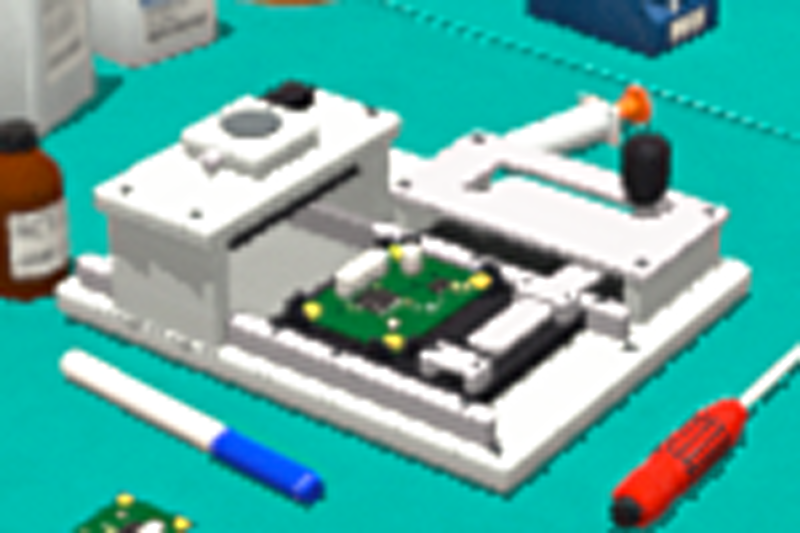

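```bash
cat > h.py <<'E'
import numpy as np, cv2
from scipy.spatial.transform import Rotation as Ro
def undist(m,uv):
    K=np.asarray(m["K"]);D=np.array([m["k1"],0,0,0.])
    return cv2.undistortPoints(np.asarray(uv,float).reshape(-1,1,2),K,D).reshape(-1,2)
def cast(m,uv,z,R=None,t=None):
    R=m["R"] if R is None else R; t=m["t"] if t is None else t
    n=undist(m,uv); d=np.c_[n,np.ones(len(n))]@R; c=-R.T@t
    s=(z-c[2])/d[:,2]; return c+d*np.reshape(s,(-1,1))
def fit(f,w):  # 2d rigid f->w
    f=np.array(f,float);w=np.array(w,float)[:,:2];fc=f.mean(0);wc=w.mean(0)
    a=f-fc;b=w-wc; th=np.arctan2((a[:,0]*b[:,1]-a[:,1]*b[:,0]).sum(),(a*b).sum())
    R=np.array([[np.cos(th),-np.sin(th)],[np.sin(th),np.cos(th)]]);t=wc-R@fc
    return th,R,t,w-(f@R.T+t)
E
python3 - <<'E'
from h import *
from workcell import optics
m=optics.camera_model("top")
px=np.array([[519,532],[480,42],[103,560],[68,72]])/4.8+[275,190]-0.4
w=cast(m,px,0.016)
f=np.array([[-113,-95],[113,-95],[-113,95],[113,95]])/1e3
th,R,t,res=fit(f,w);print(th,t,res*1e3)
k=np.array([[463,447]])/4.8+[275,190]-.4
kw=cast(m,k,0.075)[0];print("knob",kw,R@[-.075,-.068]+t)
s=np.array([[385,297],[458,286]])/4.8+[275,190]-.4
print(((cast(m,s,.041)[:,:2]-t)@R)*1e3)
E
```

```text
0.07112280730259012 [ 0.57359361 -0.09087247] [[ 0.00656911  0.34354125]
 [-0.36159537 -0.4062362 ]
 [ 0.87420338 -0.58302088]
 [-0.51917713  0.64571583]]
knob [ 0.50493263 -0.16342563  0.075     ] [ 0.5036155  -0.16403027]
[[ -3.98761752 -40.98643432]
 [ -1.41130344 -73.96300462]]
```

```bash
cat >> h.py <<'E'
th=0.0711; RF=np.array([[np.cos(th),-np.sin(th)],[np.sin(th),np.cos(th)]]); TF=np.array([0.57359,-0.09087])
def W(x,y,z): # fixture mm -> world m
    p=RF@(np.array([x,y])/1e3)+TF; return np.array([p[0],p[1],z/1e3])
def F(p): return ((np.asarray(p)[:2]-TF)@RF)*1e3
def quat(yaw): return (Ro.from_euler('z',yaw)*Ro.from_euler('x',np.pi)).as_quat()
Q=quat(th)
E
python3 - <<'E'
from h import *
from workcell import r, optics, command_gripper
print(r.read_state()["contact_force"])
command_gripper(0.0)
print(r.tip_extent)
r.reach(W(-110,-68,200),Q)
s=r.read_state();print(s["time_s"],s["eef_pos"],s["joint_positions"],s["contact_force"],s["grip_width"],F(s["eef_pos"]))
im,d=optics.get_image("wrist");m=optics.camera_model("wrist")
cv2.imwrite("pics/w1.png",im[:,:,::-1]);np.savez("w1.npz",im=im,d=d,p=s["eef_pos"],q=s["eef_rot"]);print(m)
E
```

```text
[0.624773   0.04547303 0.06557085]
0.025
2.3083 [ 0.46868353 -0.16726696  0.20017368] [-4.96763795e-01  3.47001764e-01  1.68400107e+00 -3.20077819e-04
  1.11007974e+00  1.00344971e+00] [-0.35899994 -0.46954316  0.10752374] -0.0002017497640297888 [-110.06867265  -68.75136854]
{'K': array([[422.66696181,   0.        , 322.4906156 ],
       [  0.        , 422.66696181, 234.52183815],
       [  0.        ,   0.        ,   1.        ]]), 'k1': -0.09634486401449704, 'tool_from_camera': array([[-2.75739047e-04, -9.47563159e-01, -3.19568434e-01,
         8.26309456e-02],
       [ 9.99999535e-01,  3.39538786e-05, -9.63525588e-04,
        -1.06121398e-03],
       [ 9.23851938e-04, -3.19568552e-01,  9.47562709e-01,
        -1.17453428e-01],
       [ 0.00000000e+00,  0.00000000e+00,  0.00000000e+00,
         1.00000000e+00]])}
```

View pics/w1.png

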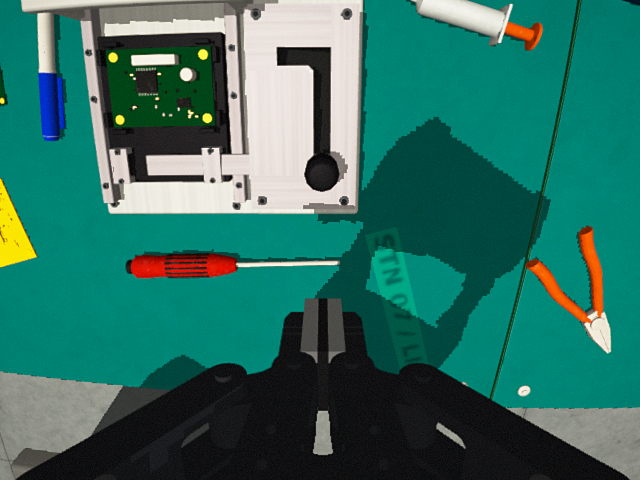

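The wrist view shows the knob top at about (321,168), the slot's far-right corner at (329,48) and the end of the short leg at x≈277. The fingertips are at (322,298). I'll refine the pose from this view.

```bash
python3 - <<'E'
from h import *
from workcell import optics
m=optics.camera_model("wrist");z=np.load("w1.npz");T=np.array(m["tool_from_camera"])
Rt=Ro.from_quat(z["q"]).as_matrix(); Rwc=Rt@T[:3,:3]; c=Rt@T[:3,3]+z["p"]
R=Rwc.T;t=-R@c
im=z["im"];d=z["d"]
pl=cast(m,[[329,48],[277,48],[277,67]],.041,R,t)
print("slot",[F(p).round(1) for p in pl],"expect (0.5,-73.5),(0.5,-38.5),(-10.5,-38.5)")
print("screws",[F(p).round(1) for p in cast(m,[[346,14],[344,201],[262,201],[251,13]],.0425,R,t)])
print("base corner FR",F(cast(m,[[357,213]],.016,R,t)[0]),F(cast(m,[[107,213]],.016,R,t)[0]))
print("knob",F(cast(m,[[321,166]],.075,R,t)[0]))
def pt(u,v):
    n=undist(m,[[u,v]])[0];dd=d[v,u];return T[:3,:3]@(np.array([n[0],n[1],1])*dd)+T[:3,3]
for u,v in [(312,301),(334,301),(312,310),(334,340),(312,340),(290,318),(355,318)]: print(u,v,pt(u,v).round(4))
cv2.imwrite("pics/w1c.png",cv2.resize(cv2.cvtColor(im,cv2.COLOR_RGB2BGR)[0:220,230:370],(509,800)[:2] if 0 else (380,597),interpolation=cv2.INTER_CUBIC))
E
```

```text
slot [array([ -0.3, -71.5]), array([ -0.1, -39.7]), array([-11.3, -39.4])] expect (0.5,-73.5),(0.5,-38.5),(-10.5,-38.5)
screws [array([ 19.1, -81.6]), array([-96.5, -81.9]), array([-96.4, -26.9]), array([ 20. , -24.7])]
base corner FR [-112.29293721  -93.05468224] [-111.7528328   96.4043763]
knob [-67.59323754 -66.6771004 ]
312 301 [ 0.0116 -0.005   0.0184]
334 301 [0.0111 0.003  0.0194]
312 310 [ 0.0116 -0.0048  0.0118]
334 340 [ 0.0114  0.0023 -0.0067]
312 340 [ 0.0111 -0.0044 -0.0062]
290 318 [ 0.0065 -0.0128  0.0152]
355 318 [0.0067 0.0104 0.0148]
```

View pics/w1c.png

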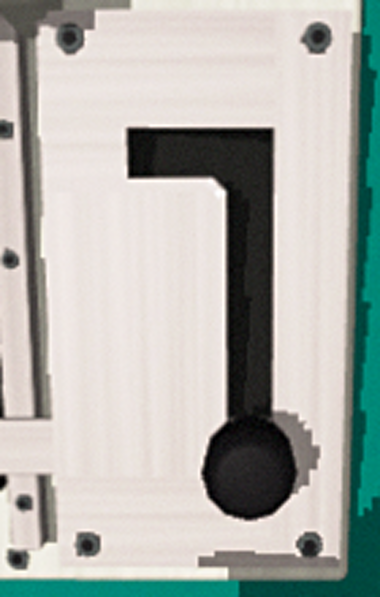

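Both views agree to about 1.5 mm. I'll descend behind the knob and push it gently along the long leg.

```bash
cat >> h.py <<'E'
TF=TF+RF@np.array([-0.0003,0.001])
E
python3 - <<'E'
from h import *
from workcell import r, optics
def st(l):
    s=r.read_state();print(l,round(s["time_s"],2),F(s["eef_pos"]).round(1),round(s["eef_pos"][2],4),np.round(s["contact_force"],2))
print(r.move_straight(W(-113,-68,110),Q,speed=.15));
print(r.move_straight(W(-113,-68,73),Q,speed=.08,max_force=8));st("down")
print(r.move_straight(W(-99,-68,73),Q,speed=.05,max_force=6));st("near")
print(r.move_straight(W(-40,-68,73),Q,speed=.04,max_force=8));st("mid")
im,d=optics.get_image("wrist");cv2.imwrite("pics/w2.png",im[:,:,::-1])
im,d=optics.get_image("top");cv2.imwrite("pics/top2.png",cv2.resize(im[190:315,275:400,::-1],(600,600),interpolation=cv2.INTER_CUBIC))
E
```

```text
False
False
down 3.72 [-112.7  -68.1] 0.0733 [-0.56 -0.01 -0.42]
False
near 4.15 [-98.7 -68. ] 0.0731 [ 0.51 -0.04  0.2 ]
False
mid 5.78 [-40.  -67.9] 0.073 [ 0.72 -1.56  0.41]
```

View pics/w2.png

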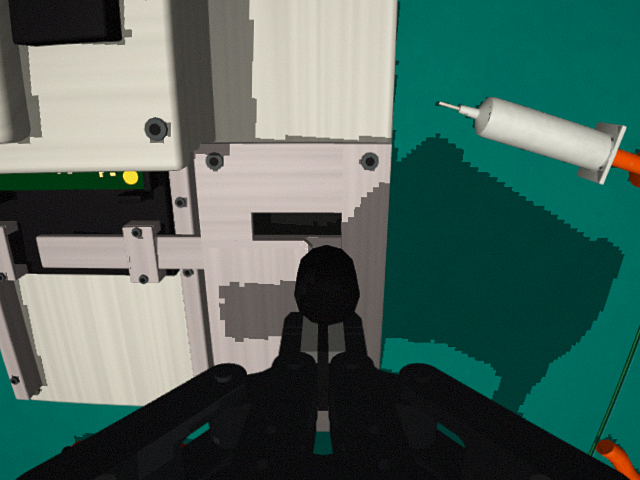

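The knob at (326,285) is moving ahead of the fingertips and the board is going under the head. I'll push on to the far wall.

```bash
python3 - <<'E'
from h import *
from workcell import r, optics
def st(l):
    s=r.read_state();print(l,round(s["time_s"],2),F(s["eef_pos"]).round(1),round(s["eef_pos"][2],4),np.round(s["contact_force"],2))
print(r.move_straight(W(-22,-68,73),Q,speed=.03,max_force=7));st("end")
im,d=optics.get_image("wrist");cv2.imwrite("pics/w3.png",im[:,:,::-1])
E
```

```text
True
end 6.42 [-24.6 -67.8] 0.0725 [-0.19 -0.67  0.02]
```

View pics/w3.png

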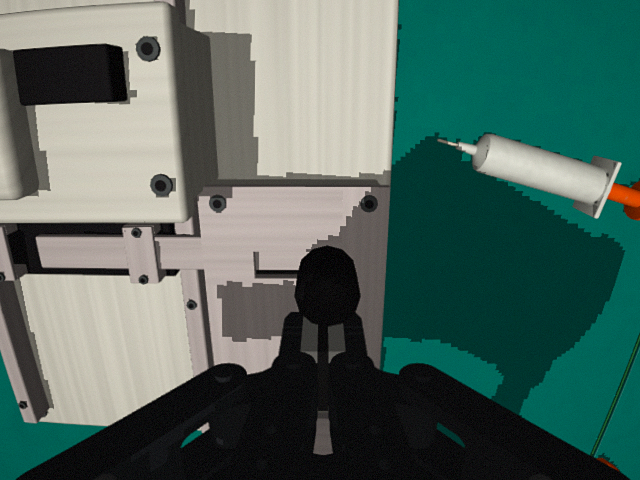

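The push stopped on force at the far wall, with the carriage at the end of the long leg. Now I'll back off, turn the gripper, and push sideways from the right.

```bash
python3 - <<'E'
from h import *
from workcell import r, optics
def st(l):
    s=r.read_state();print(l,round(s["time_s"],2),F(s["eef_pos"]).round(1),round(s["eef_pos"][2],4),np.round(s["contact_force"],2),np.round(s["joint_positions"][5],2))
r.move_straight(W(-40,-68,73),Q,speed=.06);st("back")
r.move_straight(W(-40,-68,120),Q,speed=.15)
Q2=quat(th+np.pi/2); 
print(r.solve_ik(W(-5,-108,120),Q2), r.solve_ik(W(-5,-108,120),quat(th-np.pi/2)))
r.reach(W(-5,-108,120),Q2);st("side")
im,d=optics.get_image("wrist");cv2.imwrite("pics/w4.png",im[:,:,::-1])
s=r.read_state();np.savez("w4.npz",im=im,d=d,p=s["eef_pos"],q=s["eef_rot"])
E
```

```text
back 6.86 [-40.  -68.1] 0.0731 [-0.97 -0.15  0.84] 1.07
[-0.45689638  0.62289794  1.45672097  0.          1.06197374 -0.52799638] [-4.56896380e-01  6.22897942e-01  1.45672097e+00 -4.44089210e-16
  1.06197374e+00  2.61359627e+00]
side 8.75 [  -5.3 -107.8] 0.1194 [-0.09 -0.31  0.46] -0.53
```

View pics/w4.png

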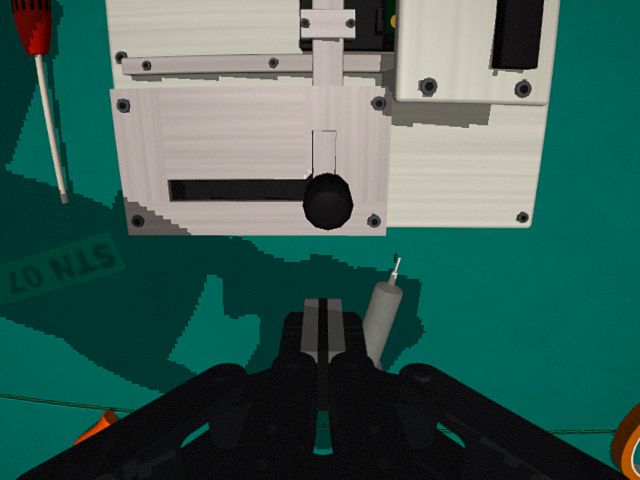

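The knob at (328,200) stands at the corner, with the short leg running upward from it along u≈324. The syringe lies at (385,310), well below the fingertips. Next is the sideways push.

```bash
python3 - <<'E'
from h import *
from workcell import r, optics
def st(l):
    s=r.read_state();print(l,round(s["time_s"],2),F(s["eef_pos"]).round(1),round(s["eef_pos"][2],4),np.round(s["contact_force"],2))
Q2=quat(th+np.pi/2)
print(r.move_straight(W(-3.5,-106,73),Q2,speed=.1,max_force=8));st("down")
print(r.move_straight(W(-3.5,-93,73),Q2,speed=.05,max_force=5));st("near")
print(r.move_straight(W(-3.5,-60,73),Q2,speed=.03,max_force=8));st("end")
im,d=optics.get_image("wrist");cv2.imwrite("pics/w5.png",im[:,:,::-1])
E
```

```text
False
down 9.42 [  -3.3 -106.1] 0.0732 [-0.6 -0.5  0.9]
False
near 9.82 [ -3.3 -92.6] 0.0734 [-0.24  0.56  0.51]
True
end 10.68 [ -3.4 -66.4] 0.073 [ 0.61 -3.03  2.51]
```

View pics/w5.png

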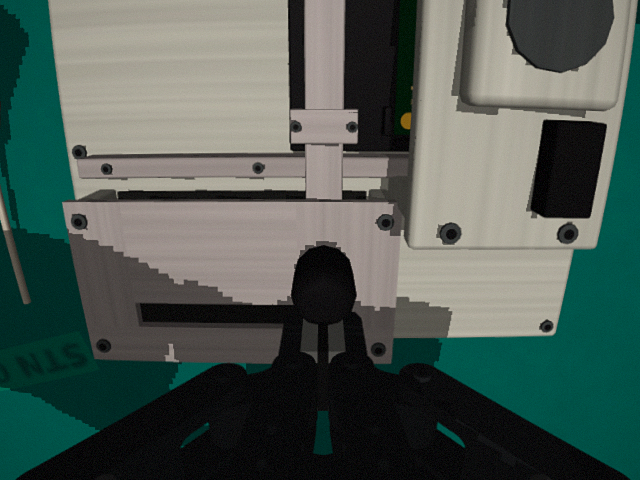

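```bash
python3 - <<'E'
from h import *
from workcell import r, optics
def st(l):
    s=r.read_state();print(l,round(s["time_s"],2),F(s["eef_pos"]).round(1),round(s["eef_pos"][2],4),np.round(s["contact_force"],2))
Q2=quat(th+np.pi/2)
st("rest")
print(r.move_straight(W(-3.5,-62,73),Q2,speed=.01,max_force=12));st("end")
r.hold(.2);st("hold")
r.move_straight(W(-3.5,-85,73),Q2,speed=.05);st("back")
r.move_straight(W(-3.5,-95,130),Q2,speed=.15);st("up")
s=r.read_state()
im,d=optics.get_image("wrist");cv2.imwrite("pics/w6.png",im[:,:,::-1]);np.savez("w6.npz",im=im,d=d,p=s["eef_pos"],q=s["eef_rot"])
E
```

```text
rest 10.72 [ -3.4 -66.4] 0.0729 [ 0.62 -2.65  1.33]
True
end 11.09 [ -3.4 -66.3] 0.0729 [ 0.18 -2.79  0.99]
hold 11.29 [ -3.4 -66.4] 0.0728 [ 0.53 -1.92  2.2 ]
back 11.82 [ -3.7 -85.2] 0.0728 [ 0.07 -0.55  0.37]
up 12.35 [ -3.8 -94.6] 0.1296 [-0.35 -0.88  0.52]
```

View pics/w6.png

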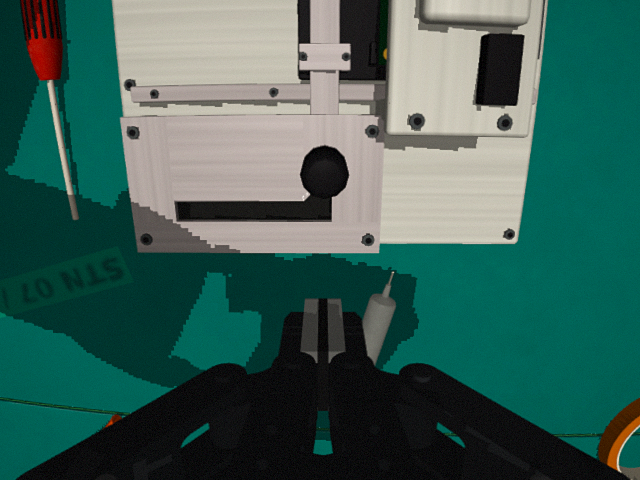

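The second push stopped at the same place against 12 N, so this is the hard end. I'll move clear and check from the top and by ray cast.

```bash
python3 - <<'E'
from h import *
from workcell import r, optics
m=optics.camera_model("wrist");z=np.load("w6.npz");T=np.array(m["tool_from_camera"])
Rt=Ro.from_quat(z["q"]).as_matrix(); R=(Rt@T[:3,:3]).T;t=-R@(Rt@T[:3,3]+z["p"])
print("knob",F(cast(m,[[324.5,175]],.073,R,t)[0]),"slot corner R-far (exp .5,-73.5)",F(cast(m,[[331,220]],.041,R,t)[0]))
r.reach(W(-150,-200,250),quat(th+np.pi/2))
print(r.read_state()["time_s"])
for n in ["scene","top"]:
    im,d=optics.get_image(n)
    if n=="top": cv2.imwrite("pics/top7.png",cv2.resize(im[170:345,225:450,::-1],(800,622)[:1]+(600,),interpolation=cv2.INTER_CUBIC))
    else: cv2.imwrite("pics/scene7.png",cv2.resize(im[200:310,255:425,::-1],(800,518),interpolation=cv2.INTER_CUBIC))
E
```

```text
knob [ -2.71217029 -43.6124573 ] slot corner R-far (exp .5,-73.5) [  0.78665345 -72.69631565]
13.275
```

View pics/top7.png

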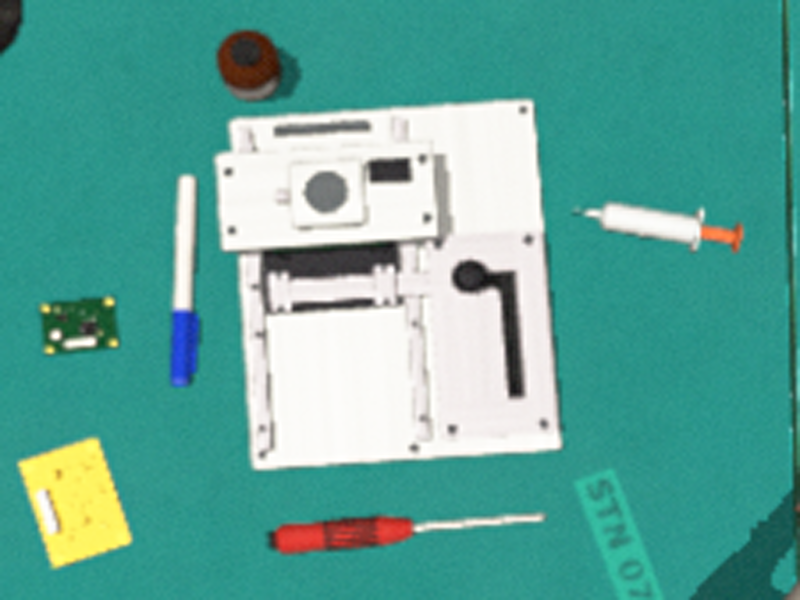

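View pics/scene7.png

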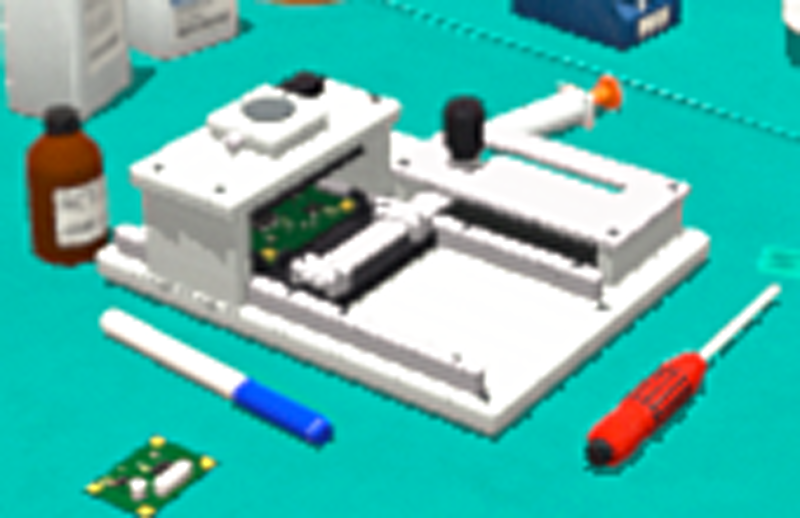

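The top view shows the knob at the inner end of the short leg (470,275 in the crop). In the scene view the board lies flat in its nest under the head, and the tools are where they were. The arm is clear, so I'm handing in.

```bash
python3 - <<'E'
from workcell import r
r.finish_job(); print("done")
E
```

```text
the job is handed in; nothing more can be done
done
```

The fixture is loaded and locked. With closed fingertips I pushed the knob along the long leg to the far wall. I then pushed it sideways from the right to the end of the short leg, moved the arm clear and handed in at about 13.3 s of the 38 s allowed.

**Lock end:** a second sideways push stopped against 12 N with no more than 0.1 mm of extra travel. From the wrist camera the knob's y is -43.6 mm, against -44 mm nominal.

**Disagreement:** the same measurement puts the knob's x at -2.7 mm, against -5 mm nominal. At the end of the long leg the fingertips also stopped about 2.4 mm further in than I expected. I took this as measuring and fingertip-size error, since the force stop and the pictures both show the knob in the short leg.

**Board and surroundings:** in the last pictures the part of the board that can be seen lies flat in its nest under the head; the head hides the rest. The marker, screwdriver, syringe and dropper look unmoved. The bin and the pink part box were outside those close-ups, and the arm did not work near them.

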